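# Sweep the counted caps into the counting tray's trough and close it

### The arm

A 6-joint arm with a two-finger parallel gripper is mounted at the origin on a cart in front of the work surface, level with it; the furniture and walls round the work are solid. World frame = base frame: x ahead of the robot, y to its left, z up, the work surface at z = 0. Lengths are in mm, angles in rad, forces in N, time in s.
With the tool pointing down it reaches from about 400 to 925 mm from the base axis. Payload 12.5 kg.
Tool frame: the origin (TCP) lies midway between the tips of the shut fingers; the grasp point (between the pads) lies 19 mm behind it; z points along the fingers, y is the line along which they close (so a half turn about z gives the same grasp; the last joint's range is limited). The gripper opens to 95 mm and grips with 3 to 60 N. Pads are 20 mm wide; open, the fingers measure 119 mm over their backs; the gripper's body (75 mm by 180 mm) begins 59 mm behind the grasp point.
Start: joints at [-1.374, 0.491, 1.559, -0, 1.092, -0.106], TCP at [186.395, -596.579, 190.961] pointing down, gripper open.
Joint ranges: [-3.1, 3.1], [-0.84, 2.19], [0.05, 2.79], [-1.13, 4.28], [0.06, 2.93], [-2.69, 2.69]. Speed limits (rad/s): [2.22, 2.22, 2.79, 3.14, 3.14, 3.14].

### API

Orientations are given as [roll, pitch, yaw] about the fixed x, y, z axes, in that order (R = Rz(yaw) Ry(pitch) Rx(roll)).
In Python, from cell import state, read_camera, camera_info, env gives the robot as it stands.
- The arm moves only by the tool move_arm, never from a script. Its argument "commands" is a list of rows, each a list of 3 entries, a list of its own where there are three numbers: the shift along the world's x, y, z in cm, then the turn, a rotation vector about the world's x, y, z in degrees, then the opening, from 0 (shut) to 1 (fully open). A call has 1 to 10 rows; each row shifts and turns the commanded pose from where the row before left it; what a row does not reach is not made up. A row lasts 1/10 s, in which the tool goes at most 50 mm and 8.59 degrees, less where a joint would pass 70% of its speed; a pose out of reach is approached as far as the arm can. A call with a gripper value outside its range is refused whole. The fingers move at their own pace and stop on an object; the grip force is fixed at half the most. Time passes only in rows, so rows that do not move let the fingers close. It gives the time, the measured TCP pose, the force, the opening and the grip force at its end, in the units of the state.
- state(): the state, without advancing time (a new reading comes with each control period).
- read_camera(name): name is "scene" or "top"; returns the picture (384x512x3 uint8, blue, green, red); there is no depth.
- camera_info(name): a dict with "K" (3x3 intrinsics, pixels), "cam_to_world" (4x4, takes a point from camera to world coordinates). Camera axes: x right, y down, z forward; pixel columns grow to the right and rows downward; lengths in mm; the calibration is good to about 2 mm. A picture is of the moment at which its call begins. camera_info takes no time and is no camera call.
- env.job_done(): hands the job in; it is judged then, once.
The state is a dict: "t": time; "joints": joint angles; "qvel": joint speeds; "tau": joint torques, N m; "eef_pos": TCP position; "tcp_rot": TCP orientation; "ft_force": force on the tool from outside, world axes, zero at the start; "moment": the same for the moment, N m; "opening": opening from 0.0 (shut) to 1.0 (fully open); "grip_force": force on a finger pad.
Only numpy, scipy, OpenCV 4.12 (cv2) and the standard library are available. Lean on these libraries where they do the work, as an engineer would, in place of code of your own. Each camera call takes 0.05 s, during which the arm holds its last target. There are 200 camera calls.

### The job

Three loose screw caps lie on the raised platform of the metal counting tray. Sweep all three over the platform's edge into the trough with the fingers, without pinching them or lifting them off the platform, and then fold the trough's lid down until it is fully shut over them. The vial that stands among the caps stays standing in its place, and the other things on the bench are left where they are.

Things in the scene. Friction and masses are not known exactly. Their poses are not given: they have to be found in the camera images.
- tray: fixed metal counting tray, 230 (x) x 195 (y) x 47 mm. Origin: centre of its underside, on the bench. Platform: top 35 mm above the bench, x -111..111, y -94..46 mm; a rim 12 mm above it, 4 mm thick, on its -y, -x and +x sides, open 30 mm wide for a pouring spout in the -x rim at y = -77. The trough lies along its open +y side
- sill (a point): middle of the platform's straight rimless edge over the trough, along the tray's x at tray y = 46.5 mm, z = 35 mm; axes as the tray. A cap drops into the trough when pushed to +y until its centre is past this edge
- trough (a point): centre of the floor of the trough, an open channel: inside x -111..111, y 46.5..92.5 mm of the tray, floor 28 mm below the platform and 7 mm above the bench; axes as the tray
- lid_hinge (a point): middle of the lid's hinge line, which runs along the tray's x on top of the trough's outer wall, at tray y = 99 mm, 37 mm above the bench; axes as the tray
- trough_lid (a joint): angle of the trough's flat steel lid, 222 mm long, 56 mm from hinge to free edge, 2 mm thick. 0 = shut, level with the platform, edge just over the sill. Starts open at 1.65 to 2.0, standing up and leaning outward (tray +y); stop at 2.05. A stiff hinge (0.04 N m) leaves it where it is pushed: it does not fall shut
- lid_edge (a point): middle of the lid's rounded free edge, 54 mm from the hinge line; its y axis points from the free edge to the hinge and its z axis to the face that is on top when shut
- cap_1: a loose black screw cap lying top up: 24 mm across, 12 mm high, ribbed side, 12 g; slides easily when pushed. Origin: centre of its underside
- cap_2: a loose black screw cap lying top up: 24 mm across, 12 mm high, ribbed side, 12 g; slides easily when pushed. Origin: centre of its underside
- cap_3: a loose black screw cap lying top up: 24 mm across, 12 mm high, ribbed side, 12 g; slides easily when pushed. Origin: centre of its underside
- vial: closed glass vial with a black screw cap on it, 28 mm across, 60 mm high in all, standing on the platform. It and the three caps are each in a lane of their own, 52 mm apart along the tray's x (centres at least 40 mm apart along x), so nothing stands between a cap and the trough. Origin: centre of its underside
- vial_behind: a closed glass vial, 28 mm across, 60 mm high, on the bench behind the tray; origin: centre of its underside
- dropper: amber dropper bottle, 34 mm across, 97 mm high, on the bench behind the tray; origin: centre of its underside
- marker: felt marker, 125 x 12 x 14 mm, lying on the bench outside the trough, left of the tray, about 10 cm from the lid's hinge; origin: centre of its underside, y along it
- timer: lab timer, 66 x 66 x 18 mm, lying on the bench to the right of the tray; origin: centre of its underside
- tape: roll of tape, 64 mm across, 19 mm high, lying on the right part of the bench; origin: centre of its underside
There are look-alikes about, which are no part of the job. What is shaped like the vial but blue or orange is not meant.

How it is judged:
By the outcome, as a careful person would: the job done as asked, in the order asked, and still so for the second after the job is handed in, with the robot touching nothing.
It also fails if it takes over 51 s, if anything falls off the work surface, if the arm or the gripper's body presses on something with over 40 N, if the wrist force passes 120 N, or if a joint passes its speed limit or range.

## Working session

There is one attempt and no reset: what is moved stays moved. The work goes in short steps, Python scripts to look and compute and a tool call to move; the robot and the scene stay as the last step left them, time stands still between calls to the robot, and variables do not carry over. Pictures are saved under pics/ and viewed, at most 10 in all, crops included, and the job is handed in when it is done.

Besides the shell and the picture viewer there is one more tool, called after ">>>" as a command line: name --argument value ..., lists and objects as JSON in quotes. move_arm: Moves the arm, as the interface text tells. Its arguments: {"type":"object","properties":{"commands":{"type":"array"}},"required":["commands"]}

```bash
mkdir -p pics
cat > h.py <<'E'
import numpy as np,cv2
from cell import state,read_camera,camera_info,env
def ray(n,u,v,z):
    c=camera_info(n);K=np.array(c["K"]);T=np.array(c["cam_to_world"])
    d=T[:3,:3]@np.linalg.inv(K)@[u,v,1];o=T[:3,3]
    return o+d*(z-o[2])/d[2]
def proj(n,p):
    c=camera_info(n);K=np.array(c["K"]);T=np.linalg.inv(np.array(c["cam_to_world"]))
    q=K@(T[:3,:3]@np.array(p)+T[:3,3]);return q[:2]/q[2]
E
python3 - <<'E'
from h import *
for n in("scene","top"):
    cv2.imwrite(f"pics/{n}0.png",read_camera(n));c=camera_info(n);print(np.round(c["K"],1),np.round(c["cam_to_world"],2))
s=state();print(s["t"],s["eef_pos"],s["tcp_rot"])
E
```

```text
[[352.5   0.  256.6]
 [  0.  352.5 184.1]
 [  0.    0.    1. ]] [[-8.2000e-01 -4.0000e-01  4.1000e-01  1.5956e+02]
 [-5.8000e-01  5.9000e-01 -5.6000e-01  6.8392e+02]
 [-2.0000e-02 -7.0000e-01 -7.2000e-01  7.3698e+02]
 [ 0.0000e+00  0.0000e+00  0.0000e+00  1.0000e+00]]
[[426.    0.  255.9]
 [  0.  426.  188.4]
 [  0.    0.    1. ]] [[-1.00000e-02 -9.90000e-01  1.00000e-01  4.08000e+02]
 [-1.00000e+00  1.00000e-02 -2.00000e-02  1.75850e+02]
 [ 2.00000e-02 -1.00000e-01 -9.90000e-01  1.49107e+03]
 [ 0.00000e+00  0.00000e+00  0.00000e+00  1.00000e+00]]
0.1 [ 186.35822519 -596.31977426  190.41009732] [-3.14061432e+00 -1.10570634e-04  3.02799513e-01]
```

View pics/scene0.png

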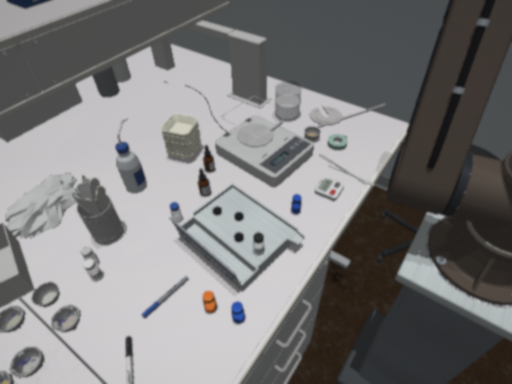

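View pics/top0.png

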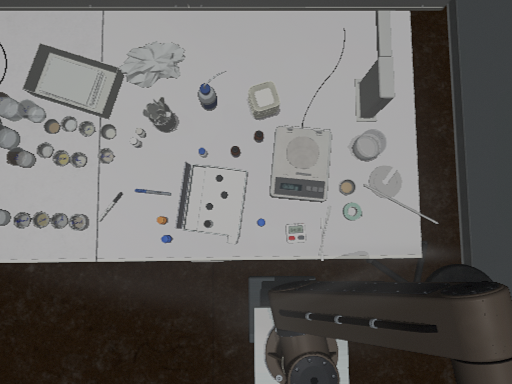

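The tray is at about (212,202) in the top view, with the trough and lid to its left (world +y). In the scene view it is at about (240,235). I'll enlarge both.

Run:
```python
import cv2
a=cv2.imread("pics/top0.png")[155:250,165:265];b=cv2.imread("pics/scene0.png")[180:290,165:310]
cv2.imwrite("pics/t1.png",cv2.resize(a,None,fx=6,fy=6,interpolation=cv2.INTER_CUBIC))
cv2.imwrite("pics/s1.png",cv2.resize(b,None,fx=5,fy=5,interpolation=cv2.INTER_CUBIC))
```

```text
(no output)
```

View pics/t1.png

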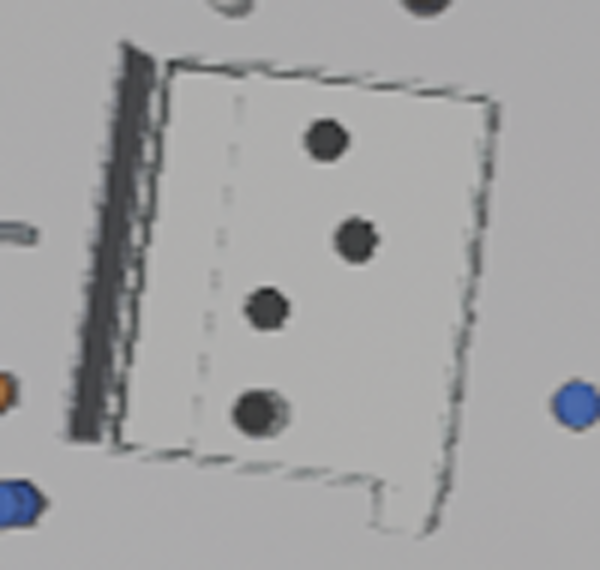

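View pics/s1.png

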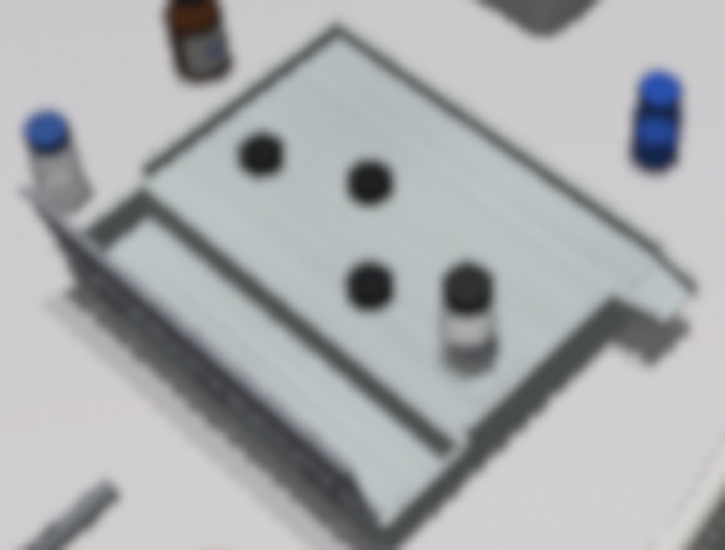

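The top crop shows caps at (326,139), (356,241) and (268,308), and the vial's cap at (258,413). The sill runs as a dashed line from (240,95) to (195,445), and the lid is the dark bar on the left. The scene crop agrees, and the vial is nearest the spout.

Run:
```python
from h import *
from scipy import ndimage
def blobs(n,x0,y0,x1,y1,t):
    g=cv2.imread(f"pics/{n}0.png")[y0:y1,x0:x1].max(2).astype(float)
    k=cv2.resize(g,None,fx=4,fy=4,interpolation=cv2.INTER_CUBIC)
    N,_,st,ce=cv2.connectedComponentsWithStats((k<t).astype('uint8'),connectivity=4)
    return [(s[4],(c+.5)/4-.5+[x0,y0]) for s,c in zip(st[1:],ce[1:]) if s[4]>200]
print("top")
for a,c in blobs("top",195,165,240,232,100): print(a,c.round(2),ray("top",*c,47).round(1),ray("top",*c,95).round(1))
print("scene")
for a,c in blobs("scene",205,200,268,250,80): print(a,c.round(2),ray("scene",*c,41).round(1),ray("scene",*c,90).round(1))
f=lambda u,v,z:ray("top",165+u/6-.4,155+v/6-.4,z).round(1)
for nm,u,v,z in[("sill+x",240,95,35),("sill-x",195,445,35),("rim +x-y",494,98,47),("rim +x+y",168,62,47),("-x +y",115,450,47),("-x -y",428,534,47),("spout",378,484,47),("lid edge +x",122,43,90),("lid edge -x",68,440,90)]: print(nm,f(u,v,z))
g=lambda u,v,z:ray("scene",165+u/5-.4,180+v/5-.4,z).round(1)
for nm,u,v,z in[("sill+x",147,190,35),("sill-x",458,440,35),("+x-y rim",338,25,47),("+x rim sill",147,168,47),("lid edge+x",25,190,90),("lid -x",350,475,90)]: print("S",nm,g(u,v,z))
```

```text
top
565 [219.   177.86] [589.7 275.2  47. ] [583.7 271.9  95. ]
575 [223.92 194.58] [532.4 258.6  47. ] [528.2 255.8  95. ]
570 [209.09 205.97] [494.  308.8  47. ] [491.2 304.4  95. ]
637 [207.14 223.35] [435.4 315.2  47. ] [434.5 310.6  95. ]
scene
706 [216.83 210.57] [591.8 274.4  41. ] [561.4 303.2  90. ]
747 [238.54 216.14] [534.4 257.5  41. ] [508.  287.5  90. ]
862 [238.55 236.9 ] [495.5 308.5  41. ] [471.8 334.9  90. ]
1054 [258.08 237.73] [455.3 283.8  41. ] [434.5 312.   90. ]
sill+x [617.3 325.5  35. ]
sill-x [417.6 350.4  35. ]
rim +x-y [612.9 179.8  47. ]
rim +x+y [634.9 365.3  47. ]
-x +y [415.1 393.7  47. ]
-x -y [366.7 218.5  47. ]
spout [394.8 246.4  47. ]
lid edge +x [638.9 385.1  90. ]
lid edge -x [420.6 412.7  90. ]
S sill+x [628.8 321.9  35. ]
S sill-x [414.2 349.8  35. ]
S +x-y rim [612.6 183.   47. ]
S +x rim sill [630.5 317.4  47. ]
S lid edge+x [639.8 382.9  90. ]
S lid -x [421.4 414.5  90. ]
```

>>> move_arm --commands '[[[2.4,4.2,0.3],[0,0,0],0.13],[[2.4,4.2,0.3],[0,0,0],0.13],[[2.4,4.2,0],[0,0,0],0.13],[[2.4,4.2,0],[0,0,0],0.13],[[2.4,4.2,0],[0,0,0],0.13],[[2.4,4.2,0],[0,0,0],0.13],[[2.4,4.2,0],[0,0,0],0.13],[[2.4,4.2,0],[0,0,0],0.13],[[2.4,4.2,0],[0,0,0],0.13],[[2.4,4.2,0],[0,0,0],0.13]]'

```text
t: 1.1
eef_pos: [426.9, -174.7, 197.0]
tcp_rot: [3.142, 0.0, 0.303]
ft_force: [0.2, -0.9, -0.2]
opening: 0.219
grip_force: 0.0
```

>>> move_arm --commands '[[[1.0,4.2,0],[0,0,8],0.13],[[1.0,4.2,0],[0,0,8],0.13],[[1.0,4.2,0],[0,0,8],0.13],[[1.0,4.2,0],[0,0,8],0.13],[[1.0,4.2,0],[0,0,8],0.13],[[1.0,4.2,0],[0,0,8],0.13],[[2.5,4.2,0],[0,0,8],0.13],[[2.5,4.2,0],[0,0,8],0.13],[[2.5,4.2,0],[0,0,1.7],0.13],[[2.5,4.2,0],[0,0,0],0.13]]'

```text
t: 2.1
eef_pos: [586.9, 245.4, 196.7]
tcp_rot: [-3.141, 0.0, 1.451]
ft_force: [1.3, -0.9, 0.2]
opening: 0.132
grip_force: 0.0
```

>>> move_arm --commands '[[[0,-0.4,-3.8],[0,0,0],0.13],[[0,0,-3.8],[0,0,0],0.13],[[0,0,-3.8],[0,0,0],0.13],[[0,0,-2.5],[0,0,0],0.13],[[0,0,-1],[0,0,0],0.13],[[0,0,0],[0,0,0],0.13]]'

```text
t: 2.7
eef_pos: [585.9, 239.2, 46.8]
tcp_rot: [-3.14, 0.001, 1.449]
ft_force: [0.4, 0.4, 0.3]
opening: 0.128
grip_force: 0.0
```

Run:
```python
from h import *
b=read_camera("scene")[170:290,165:310]
cv2.imwrite("pics/s2.png",cv2.resize(b,None,fx=5,fy=5,interpolation=cv2.INTER_CUBIC))
s=state();print(s["eef_pos"],s["ft_force"])
```

```text
[586.55939411 239.450611    48.23480484] [0.30797096 0.47665556 1.01607149]
```

View pics/s2.png

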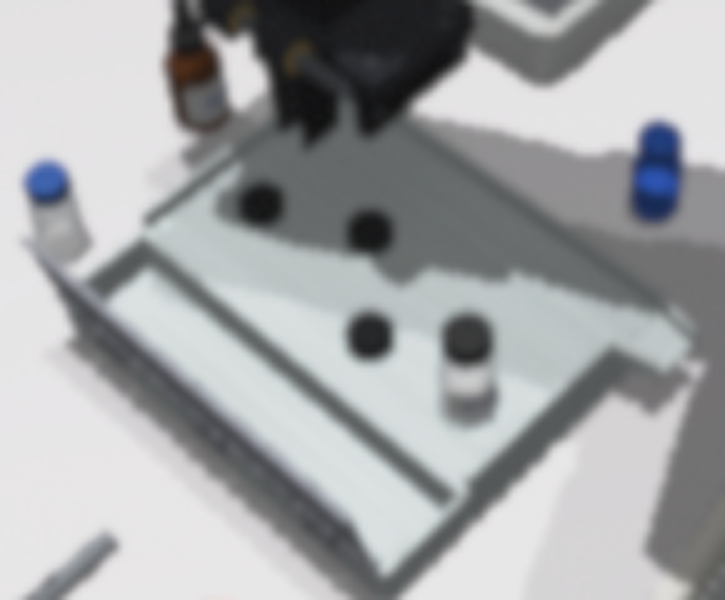

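The fingertips are at about (305,145) and (362,138) in the crop, behind cap 1 at (262,205). The vial is still at (467,370). I'll lower a bit more and push along the tray's +y.

Run:
```python
from h import *
s=state();print(s["eef_pos"])
p=s["eef_pos"];ex=np.array([.9925,-.122,0]);ey=np.array([.122,.9925,0])
for q in(p,p+6*ex,p-6*ex,p+18*ex,p-18*ex,p+10*ey+18*ex,p+10*ey-18*ex,p+30*ey): print(((proj("scene",q)-[165,170]+.4)*5).round(0))
```

```text
[586.55939411 239.450611    48.23480484]
[310. 158.]
[302. 152.]
[318. 163.]
[287. 141.]
[335. 175.]
[273. 151.]
[321. 186.]
[269. 191.]
```

>>> move_arm --commands '[[[0,0,-0.8],[0,0,0],0.13],[[0.12,1.0,0],[0,0,0],0.13],[[0.12,1.0,0],[0,0,0],0.13],[[0.12,1.0,0],[0,0,0],0.13],[[0.12,1.0,0],[0,0,0],0.13],[[0.12,1.0,0],[0,0,0],0.13]]'

```text
t: 3.35
eef_pos: [592.5, 290.6, 40.1]
tcp_rot: [3.141, -0.0, 1.45]
ft_force: [0.3, 0.1, 0.0]
opening: 0.129
grip_force: 0.0
```

Run:
```python
from h import *
b=read_camera("scene")[170:290,165:310]
cv2.imwrite("pics/s3.png",cv2.resize(b,None,fx=5,fy=5,interpolation=cv2.INTER_CUBIC))
s=state();print(s["eef_pos"],s["ft_force"])
```

```text
[592.58470904 291.78304122  40.08584807] [-1.9668112   0.95767553  0.01367741]
```

View pics/s3.png

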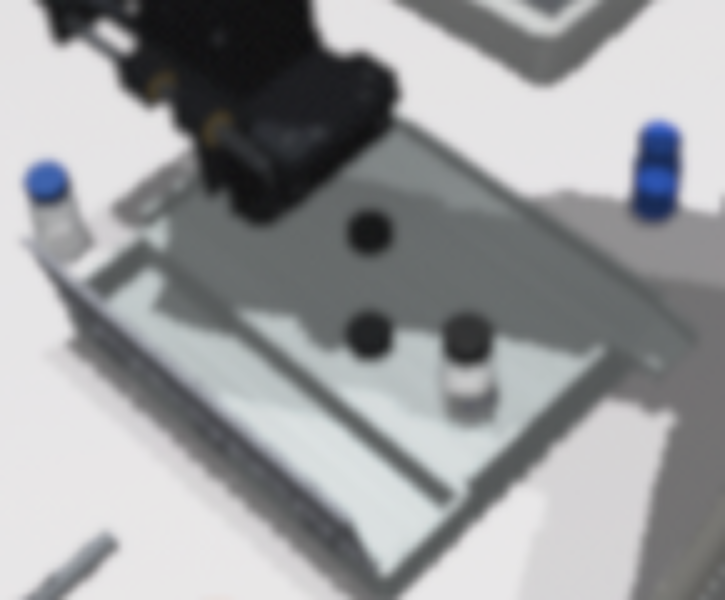

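The gripper now hides cap 1. The other two caps, at (370,233) and (370,335), and the vial are undisturbed. I'll do a numeric check for dark pixels rather than another view.

Run:
```python
from h import *
p=state()["eef_pos"];print(p,state()["ft_force"])
ey=np.array([.122,.9925,0])
for nm,q in(("tip",p),("cap if pushed",p+21*ey+[0,0,5]),("orig",[590.5,274.8,41]),("trough",[597,350,15])): print(nm,proj("scene",q).round(1),((proj("scene",q)-[165,170]+.4)*5).round(0))
g=read_camera("scene").max(2)
print(g[203:236:1,190:224:1])
```

```text
[592.58470904 291.78304122  40.08584807] [-1.9668112   0.95767553  0.01367741]
tip [212.3 215. ] [238. 227.]
cap if pushed [205.9 218.6] [206. 245.]
orig [217.1 210.9] [263. 206.]
trough [197.  235.4] [162. 329.]
[[229 229 228 ...  33  34  32]
 [229 228 225 ...  29  28  27]
 [228 225 216 ...  24  26  24]
 ...
 [191 196 199 ... 135 128 122]
 [181 188 194 ... 165 158 148]
 [168 179 186 ... 187 184 171]]
```

>>> move_arm --commands '[[[0,0,3],[0,0,0],0.13],[[0,-1,4],[0,0,0],0.13],[[0,-4,2],[0,0,0],0.13],[[0,-4.5,0],[0,0,0],0.13],[[0,-4.5,0],[0,0,0],0.13],[[0,0,0],[0,0,0],0.13]]'

```text
t: 4.05
eef_pos: [592.4, 144.9, 130.3]
tcp_rot: [3.142, 0.001, 1.445]
ft_force: [0.5, 0.4, -0.6]
opening: 0.13
grip_force: 0.0
```

Run:
```python
from h import *
print(state()["eef_pos"])
b=read_camera("scene")[150:290,165:310]
cv2.imwrite("pics/s4.png",cv2.resize(b,None,fx=4.2,fy=4.2,interpolation=cv2.INTER_CUBIC))
```

```text
[592.38773609 144.94445314 130.32579509]
```

View pics/s4.png

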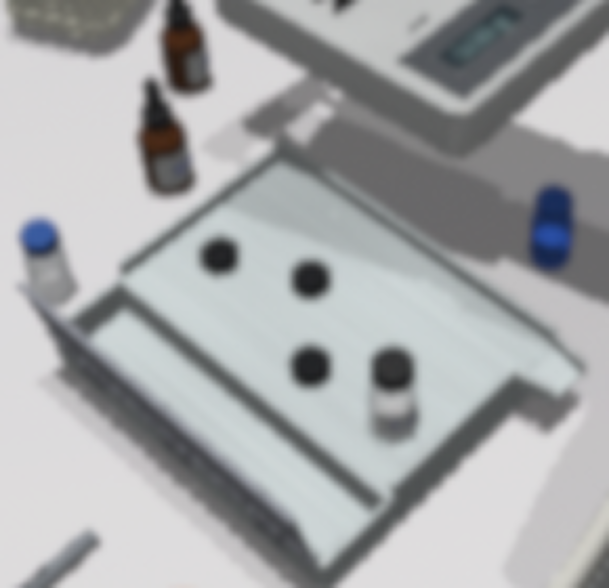

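Cap 1 is still at its original pixel (217,211), so the fingers missed it. I'll compare the gripper silhouette in the two earlier pictures with what the reported pose predicts.

Run:
```python
from h import *
p=np.array([592.6,291.8,40.1]);ex=np.array([.9925,-.122,0]);ey=np.array([.122,.9925,0]);z=np.array([0,0,1])
f=lambda q:((proj("scene",q)-[165,170]+.4)*5).round(0)
for n,L in(("tipz",0),("grasp",19),("body",78),("b2",130)):
  print(n,f(p+L*z),[f(p+L*z+a*ex+b*ey).tolist() for a,b in((90,37),(90,-37),(-90,37),(-90,-37))],[f(p+L*z+a*ex+b*ey).tolist() for a,b in((18,10),(-18,10),(-18,-10),(18,-10))])
a=cv2.imread("pics/s3.png");b=cv2.imread("pics/s4.png")
m=np.hstack([cv2.convertScaleAbs(a[40:300,60:420],alpha=2.2,beta=10)])
m=cv2.resize(m,None,fx=2,fy=2)
for L,c in((0,(0,0,255)),(19,(0,255,0)),(78,(255,0,0))):
  for s in(18,-18):
    q=f(p+L*z+s*ex);cv2.circle(m,tuple(int(v) for v in (q-[60,40])*2),4,c,-1)
cv2.imwrite("pics/s5.png",m)
```

```text
tipz [238. 227.] [[70.0, 180.0], [176.0, 102.0], [310.0, 370.0], [416.0, 277.0]] [[200.0, 220.0], [248.0, 257.0], [277.0, 234.0], [229.0, 198.0]]
grasp [234. 203.] [[63.0, 156.0], [171.0, 78.0], [306.0, 346.0], [415.0, 253.0]] [[195.0, 196.0], [244.0, 233.0], [273.0, 210.0], [225.0, 174.0]]
body [220. 124.] [[41.0, 76.0], [156.0, -2.0], [295.0, 268.0], [410.0, 174.0]] [[180.0, 117.0], [230.0, 154.0], [261.0, 130.0], [211.0, 94.0]]
b2 [207.  47.] [[20.0, -0.0], [140.0, -78.0], [285.0, 192.0], [405.0, 97.0]] [[164.0, 40.0], [217.0, 77.0], [250.0, 53.0], [197.0, 17.0]]
```

View pics/s5.png

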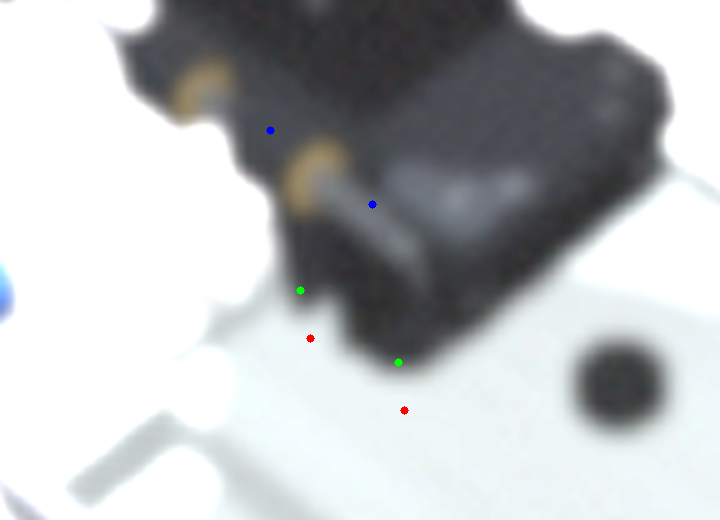

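The visible left fingertip, at (303,300), is about 16 mm above the predicted red point. So the real tips sit higher than the reported TCP and passed over the cap. I'll go back behind cap 1 and find the platform by touch.

>>> move_arm --commands '[[[-0.3,4.6,0],[0,0,0],0.13],[[-0.3,4.6,-1],[0,0,0],0.13],[[0,0,-4],[0,0,0],0.13],[[0,0,-3.5],[0,0,0],0.13],[[0,0,-0.7],[0,0,0],0.13],[[0,0,0],[0,0,0],0.13]]'

```text
t: 4.7
eef_pos: [585.9, 241.9, 37.3]
tcp_rot: [-3.14, 0.001, 1.45]
ft_force: [0.4, 0.2, 0.8]
opening: 0.134
grip_force: 0.0
```

>>> move_arm --commands '[[[0,0,-0.3],[0,0,0],0.13],[[0,0,-0.3],[0,0,0],0.13],[[0,0,-0.2],[0,0,0],0.13]]'

```text
t: 5.0
eef_pos: [586.9, 241.4, 31.0]
tcp_rot: [3.14, -0.001, 1.449]
ft_force: [0.1, 0.3, 0.0]
opening: 0.128
grip_force: 0.0
```

Run:
```python
from h import *
s=state();p=s["eef_pos"];print(p,s["ft_force"])
ex=np.array([.9925,-.122,0]);ey=np.array([.122,.9925,0])
f=lambda q:((proj("scene",q)-[180,175]+.4)*8)
b=cv2.convertScaleAbs(read_camera("scene")[175:245,180:270],alpha=2.2,beta=10)
m=cv2.resize(b,None,fx=8,fy=8,interpolation=cv2.INTER_CUBIC)
for L,c in((0,(0,0,255)),(19,(0,255,0))):
  for a,d in((18,10),(-18,10),(-18,-10)):
    q=f(p+a*ex+d*ey+[0,0,L]);cv2.circle(m,tuple(int(v) for v in q),3,c,-1)
cv2.imwrite("pics/s6.png",m)
```

```text
[586.93936021 241.43304576  30.97279337] [0.09966118 0.33207802 0.04415379]
```

View pics/s6.png

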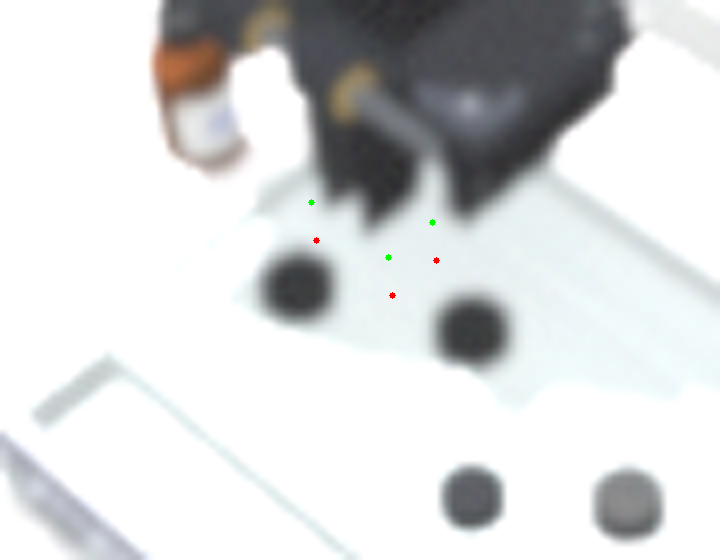

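The two fingertips are at (330,200) and (368,230), about 15–17 mm above the reported TCP, with no contact yet. I'll keep stepping down until they touch.

>>> move_arm --commands '[[[0,0,-0.3],[0,0,0],0.13],[[0,0,-0.3],[0,0,0],0.13],[[0,0,-0.2],[0,0,0],0.13],[[0,0,0],[0,0,0],0.13]]'

```text
t: 5.45
eef_pos: [586.3, 241.4, 21.6]
tcp_rot: [-3.141, 0.0, 1.449]
ft_force: [-0.1, -0.2, -0.3]
opening: 0.131
grip_force: 0.0
```

>>> move_arm --commands '[[[0,0,-0.2],[0,0,0],0.13],[[0,0,0],[0,0,0],0.13]]'

```text
t: 5.65
eef_pos: [586.3, 241.4, 19.7]
tcp_rot: [-3.141, 0.0, 1.449]
ft_force: [0.9, 0.4, -0.3]
opening: 0.132
grip_force: 0.0
```

>>> move_arm --commands '[[[0,0,-0.2],[0,0,0],0.13],[[0,0,0],[0,0,0],0.13]]'

```text
t: 5.85
eef_pos: [586.3, 241.4, 17.7]
tcp_rot: [-3.141, 0.0, 1.449]
ft_force: [-0.6, 0.2, -0.2]
opening: 0.133
grip_force: 0.0
```

>>> move_arm --commands '[[[0,0,-0.2],[0,0,0],0.13],[[0,0,0],[0,0,0],0.13]]'

```text
t: 6.05
eef_pos: [586.3, 241.4, 15.7]
tcp_rot: [-3.141, 0.0, 1.449]
ft_force: [-0.9, 1.1, 1.0]
opening: 0.134
grip_force: 0.0
```

Run:
```python
from h import *
s=state();p=s["eef_pos"];print(p,s["ft_force"])
g=read_camera("scene")[175:245,180:270].max(2)
k=cv2.resize(g,None,fx=8,fy=8,interpolation=cv2.INTER_CUBIC)
m=k<70
for y in range(190,330,6): 
  x=np.where(m[y,250:520])[0]+250
  sp=np.split(x,np.where(np.diff(x)>1)[0]+1) if len(x) else []
  print(y,[(int(a[0]),int(a[-1])) for a in sp])
```

```text
[586.30398502 241.37513624  15.73733605] [-0.94688297  1.05977105  1.03618858]
190 [(319, 519)]
196 [(322, 519)]
202 [(323, 427), (441, 519)]
208 [(324, 425), (446, 519)]
214 [(326, 423), (449, 519)]
220 [(328, 421), (451, 518)]
226 [(330, 420), (451, 513)]
232 [(335, 346), (361, 416), (452, 506)]
238 [(365, 409), (453, 497)]
244 [(366, 400), (457, 489)]
250 [(367, 393), (460, 481)]
256 [(285, 314), (370, 386)]
262 [(275, 325)]
268 [(269, 330)]
274 [(265, 331)]
280 [(262, 332)]
286 [(261, 333)]
292 [(262, 332)]
298 [(263, 332), (460, 484)]
304 [(265, 330), (448, 495)]
310 [(269, 325), (442, 502)]
316 [(278, 318), (438, 505)]
322 [(437, 507)]
328 [(436, 507)]
```

Run:
```python
from h import *
p=np.array([586.3,241.4,0])
for u,v in((375,258),(340,234)):
  for z in(25,35,41,47):
    w=ray("scene",180+u/8-.4,175+v/8-.4,z);d=w-p
    print((u,v),z,w.round(1),"ex",round(d[0]*.9925-d[1]*.122,1),"ey",round(d[0]*.122+d[1]*.9925,1))
```

```text
(375, 258) 25 [588.7 240.6  25. ] ex 2.5 ey -0.5
(375, 258) 35 [582.7 246.8  35. ] ex -4.2 ey 4.9
(375, 258) 41 [579.1 250.5  41. ] ex -8.3 ey 8.2
(375, 258) 47 [575.5 254.3  47. ] ex -12.3 ey 11.5
(340, 234) 25 [605.1 238.9  25. ] ex 18.9 ey -0.1
(340, 234) 35 [598.8 245.2  35. ] ex 12.0 ey 5.3
(340, 234) 41 [595.1 248.9  41. ] ex 7.8 ey 8.6
(340, 234) 47 [591.3 252.7  47. ] ex 3.6 ey 11.8
```

>>> move_arm --commands '[[[0,0,-0.2],[0,0,0],0.13],[[0,0,-0.1],[0,0,0],0.13],[[0,0,0],[0,0,0],0.13]]'

```text
t: 6.4
eef_pos: [586.3, 241.4, 12.7]
tcp_rot: [-3.141, 0.0, 1.45]
ft_force: [-0.3, 1.1, -0.2]
opening: 0.129
grip_force: 0.0
```

>>> move_arm --commands '[[[0.12,1.0,0],[0,0,0],0.13],[[0.12,1.0,0],[0,0,0],0.13],[[0.12,1.0,0],[0,0,0],0.13],[[0.12,1.0,0],[0,0,0],0.13],[[0,0,0],[0,0,0],0.13]]'

```text
t: 6.9
eef_pos: [591.2, 283.1, 12.9]
tcp_rot: [3.141, -0.0, 1.451]
ft_force: [0.5, 0.0, 0.9]
opening: 0.132
grip_force: 0.0
```

```bash
cat >> h.py <<'E'
def caps(x0=195,y0=195,x1=275,y1=265,t=75):
    g=read_camera("scene")[y0:y1,x0:x1].max(2)
    k=cv2.resize(g,None,fx=4,fy=4,interpolation=cv2.INTER_CUBIC)
    N,_,st,ce=cv2.connectedComponentsWithStats((k<t).astype('uint8'),connectivity=4)
    for s,c in zip(st[1:],ce[1:]):
        if s[4]<150: continue
        u=(c+.5)/4-.5+[x0,y0];w=ray("scene",*u,41)-[510.8,291.8,0]
        print(s[4],(s[2],s[3]),u.round(1),"tray",round(w[0]*.9925-w[1]*.122,1),round(w[0]*.122+w[1]*.9925,1))
E
python3 - <<'E'
from h import *
s=state();print(s["eef_pos"],s["ft_force"]);caps()
E
```

```text
[591.21334422 283.06184809  12.91535463] [0.49134739 0.02609535 0.86554948]
14260 (np.int32(204), np.int32(110)) [223.5 205.8] tray 81.1 -29.9
997 (np.int32(35), np.int32(36)) [238.3 236.3] tray -15.5 13.7
1101 (np.int32(33), np.int32(39)) [258.  237.2] tray -52.9 -15.9
```

Run:
```python
from h import *
c=np.array([510.8,291.8,0]);ex=np.array([.9925,-.122,0]);ey=np.array([.122,.9925,0])
g=read_camera("scene").max(2)
for y in(-7,5,10,15,20,25,30,35,40):
  u,v=proj("scene",c+81*ex+y*ey+[0,0,45]);print(y,round(u,1),round(v,1),int(g[int(round(v)),int(round(u))]))
```

```text
-7 217.0 210.0 19
5 213.5 212.7 40
10 212.1 213.8 46
15 210.6 215.0 30
20 209.2 216.1 23
25 207.7 217.3 25
30 206.2 218.5 28
35 204.7 219.6 66
40 203.2 220.8 107
```

The cap is now being pushed: the dark patch runs to tray y ≈ 33. I'll continue over the sill, then lift and back off.

>>> move_arm --commands '[[[0.12,1.0,0],[0,0,0],0.13],[[0.12,1.0,0],[0,0,0],0.13],[[0.12,1.0,0],[0,0,0],0.13],[[0.12,1.0,0],[0,0,0],0.13],[[0.04,0.3,0],[0,0,0],0.13],[[0,0,0],[0,0,0],0.13],[[-0.1,-0.5,2],[0,0,0],0.13],[[-0.6,-3,3.5],[0,0,0],0.13],[[-0.6,-4.9,0],[0,0,0],0.13],[[-0.6,-4.9,0],[0,0,0],0.13]]'

```text
t: 8.0
eef_pos: [577.2, 190.2, 69.0]
tcp_rot: [3.14, -0.001, 1.451]
ft_force: [-0.1, 0.4, 0.6]
opening: 0.133
grip_force: 0.0
```

Run:
```python
from h import *
s=state();print(s["eef_pos"],s["ft_force"]);caps(185,200,275,275)
```

```text
[577.21792244 190.24552403  69.00285837] [-0.05923871  0.37535289  0.59590066]
686 (np.int32(29), np.int32(29)) [238.6 216.1] tray 27.7 -31.3
177 (np.int32(19), np.int32(19)) [194.4 235.1] tray 66.8 81.9
732 (np.int32(29), np.int32(31)) [238.6 236.9] tray -17.3 14.7
889 (np.int32(32), np.int32(33)) [258.  237.9] tray -54.4 -14.2
```

Cap 1 is in the trough. Next is cap 2 at tray (27,-31).

>>> move_arm --commands '[[[-2.4,1.7,0],[0,0,0],0.13],[[-2.3,1.8,-1.5],[0,0,0],0.13],[[0,0,-3],[0,0,0],0.13],[[0,0,-0.8],[0,0,0],0.13],[[0,0,-0.2],[0,0,0],0.13],[[0,0,0],[0,0,0],0.13]]'

```text
t: 8.65
eef_pos: [531.0, 226.1, 13.3]
tcp_rot: [3.141, -0.0, 1.449]
ft_force: [-0.0, 0.1, 0.1]
opening: 0.129
grip_force: 0.0
```

>>> move_arm --commands '[[[0.12,1.0,0],[0,0,0],0.13],[[0.12,1.0,0],[0,0,0],0.13],[[0.12,1.0,0],[0,0,0],0.13],[[0.12,1.0,0],[0,0,0],0.13],[[0,0,0],[0,0,0],0.13]]'

```text
t: 9.15
eef_pos: [535.3, 268.0, 13.1]
tcp_rot: [3.141, -0.0, 1.451]
ft_force: [0.2, 0.6, 0.2]
opening: 0.131
grip_force: 0.0
```

```bash
cat >> h.py <<'E'
def lane(x):
    c=np.array([510.8,291.8,0]);ex=np.array([.9925,-.122,0]);ey=np.array([.122,.9925,0])
    g=read_camera("scene").max(2)
    for y in range(-30,60,5):
        u,v=proj("scene",c+x*ex+y*ey+[0,0,45]);print(y,int(g[int(round(v)),int(round(u))]),end="; ")
E
python3 - <<'E'
from h import *
s=state();print(s["eef_pos"],s["ft_force"]);lane(27);caps(185,200,275,275)
E
```

```text
[535.32696068 267.98429139  13.10389211] [0.2354587  0.64710433 0.1971737 ]
-30 19; -25 19; -20 23; -15 52; -10 46; -5 25; 0 25; 5 25; 10 31; 15 58; 20 103; 25 107; 30 109; 35 113; 40 161; 45 192; 50 137; 55 102; 14461 (np.int32(221), np.int32(116)) [244.5 210.3] tray 29.6 -55.2
1035 (np.int32(37), np.int32(36)) [238.7 236.2] tray -15.9 12.9
1259 (np.int32(41), np.int32(39)) [258.  237.2] tray -52.9 -15.6
165 (np.int32(18), np.int32(17)) [194.5 235.1] tray 66.6 81.8
```

>>> move_arm --commands '[[[0.12,1.0,0],[0,0,0],0.13],[[0.12,1.0,0],[0,0,0],0.13],[[0.12,1.0,0],[0,0,0],0.13],[[0.12,1.0,0],[0,0,0],0.13],[[0.12,1.0,0],[0,0,0],0.13],[[0.12,1.0,0],[0,0,0],0.13],[[0.06,0.5,0],[0,0,0],0.13],[[0,0,0],[0,0,0],0.13],[[-0.1,-0.5,2.5],[0,0,0],0.13],[[-0.5,-3,3.5],[0,0,0],0.13]]'

```text
t: 10.25
eef_pos: [536.3, 297.1, 72.0]
tcp_rot: [-3.139, 0.001, 1.451]
ft_force: [0.7, -0.8, 0.6]
opening: 0.128
grip_force: 0.0
```

>>> move_arm --commands '[[[-1.2,-4.5,0],[0,0,0],0.13],[[-1.6,-4,0],[0,0,0],0.13],[[0,0,0],[0,0,0],0.13]]'

```text
t: 10.55
eef_pos: [507.0, 207.6, 73.3]
tcp_rot: [-3.14, 0.001, 1.446]
ft_force: [-0.1, 0.2, 0.1]
opening: 0.13
grip_force: 0.0
```

Run:
```python
from h import *
s=state();print(s["eef_pos"],s["ft_force"]);caps(185,200,275,275)
```

```text
[507.02769974 207.6423424   73.30428905] [-0.05707537  0.20558228  0.1167396 ]
189 (np.int32(20), np.int32(19)) [194.5 235.1] tray 66.7 81.8
759 (np.int32(30), np.int32(31)) [238.6 236.9] tray -17.2 14.5
936 (np.int32(33), np.int32(34)) [258.1 237.8] tray -54.2 -14.5
217 (np.int32(22), np.int32(19)) [208.6 247.2] tray 15.1 82.5
```

>>> move_arm --commands '[[[-0.8,3.4,0],[0,0,0],0.13],[[-0.8,3.4,-1],[0,0,0],0.13],[[0,0,-3.5],[0,0,0],0.13],[[0,0,-1.2],[0,0,0],0.13],[[0,0,-0.3],[0,0,0],0.13],[[0,0,0],[0,0,0],0.13]]'

```text
t: 11.2
eef_pos: [493.2, 279.2, 13.1]
tcp_rot: [-3.141, 0.0, 1.449]
ft_force: [-0.3, 0.2, 0.3]
opening: 0.131
grip_force: 0.0
```

>>> move_arm --commands '[[[0.12,1.0,0],[0,0,0],0.13],[[0.12,1.0,0],[0,0,0],0.13],[[0.12,1.0,0],[0,0,0],0.13],[[0.12,1.0,0],[0,0,0],0.13],[[0.12,1.0,0],[0,0,0],0.13],[[0.12,1.0,0],[0,0,0],0.13],[[0.02,0.2,0],[0,0,0],0.13],[[0,0,0],[0,0,0],0.13]]'

```text
t: 12.0
eef_pos: [500.2, 341.8, 12.8]
tcp_rot: [-3.142, 0.0, 1.45]
ft_force: [0.3, -0.8, -0.3]
opening: 0.127
grip_force: 0.0
```

>>> move_arm --commands '[[[-0.1,-0.5,2.5],[0,0,0],0.0],[[-0.3,-3,3.5],[0,0,0],0.0],[[0,-4.5,1.5],[0,0,0],0.0],[[0,-4.5,1],[0,0,0],0.0],[[0,0,0],[0,0,0],0.0]]'

```text
t: 12.5
eef_pos: [496.6, 212.4, 99.4]
tcp_rot: [3.14, 0.0, 1.446]
ft_force: [0.7, -0.2, -0.1]
opening: 0.004
grip_force: 0.0
```

Run:
```python
from h import *
s=state();print(s["eef_pos"],s["ft_force"]);caps(185,200,275,275)
b=read_camera("scene")
g=cv2.resize(b[205:300,165:270],None,fx=6,fy=6,interpolation=cv2.INTER_CUBIC)
cv2.imwrite("pics/s7.png",g)
def d(u,v): w=ray("scene",u,v,90);return w.round(1)
```

```text
[496.60199696 212.43931532  99.44268536] [ 0.74440407 -0.19271046 -0.14971274]
193 (np.int32(20), np.int32(19)) [194.5 235.2] tray 66.6 81.9
951 (np.int32(33), np.int32(35)) [258.1 237.8] tray -54.2 -14.5
220 (np.int32(22), np.int32(19)) [208.6 247.2] tray 15.2 82.5
245 (np.int32(23), np.int32(21)) [222.  258.7] tray -31.4 83.3
```

All three caps are in the trough, and the vial is unmoved at (258,238). Next I go over the lid to its outer side.

>>> move_arm --commands '[[[0.6,4.4,1.5],[0,0,0],0.0],[[0.6,4.4,0.5],[0,0,0],0.0],[[0.6,4.4,0],[0,0,0],0.0],[[0.6,4.4,0],[0,0,0],0.0],[[0.7,4.4,0],[0,0,0],0.0],[[0,0.3,0],[0,0,0],0.0],[[0,0,-4],[0,0,0],0.0],[[0,0,-3.5],[0,0,0],0.0],[[0,0,0],[0,0,0],0.0]]'

```text
t: 13.5
eef_pos: [524.5, 438.4, 37.9]
tcp_rot: [-3.135, 0.006, 1.45]
ft_force: [-0.1, -0.7, 0.2]
opening: 0.004
grip_force: 0.0
```

Run:
```python
from h import *
s=state();p=s["eef_pos"];d=p-[510.8,291.8,0];print(p,"tray",d[0]*.9925-d[1]*.122,d[0]*.122+d[1]*.9925,s["ft_force"])
g=read_camera("scene")
cv2.imwrite("pics/s8.png",cv2.resize(g[195:300,150:290],None,fx=5,fy=5,interpolation=cv2.INTER_CUBIC))
```

```text
[524.49469907 438.40852645  37.86560472] tray -4.294251402359217 147.17971579006533 [-0.08007748 -0.70767682  0.16266995]
```

>>> move_arm --commands '[[[-0.24,-2.0,0],[0,0,0],0.0],[[-0.12,-1.0,0],[0,0,0],0.0],[[-0.12,-1.0,0],[0,0,0],0.0],[[-0.12,-1.0,0],[0,0,0],0.0],[[-0.06,-0.6,0],[0,0,0],0.0],[[0,0,0],[0,0,0],0.0]]'

```text
t: 14.15
eef_pos: [520.9, 382.7, 43.3]
tcp_rot: [3.141, 0.0, 1.449]
ft_force: [0.2, 0.4, 0.6]
opening: 0.007
grip_force: 0.0
```

Run:
```python
from h import *
s=state();p=s["eef_pos"];d=p-[510.8,291.8,0];print(p,"tray",d[0]*.9925-d[1]*.122,d[0]*.122+d[1]*.9925,s["ft_force"])
g=read_camera("scene")
a=cv2.imread("pics/s8.png");b=cv2.resize(g[195:300,150:290],None,fx=5,fy=5,interpolation=cv2.INTER_CUBIC)
cv2.imwrite("pics/s9.png",b)
# lid's ends: free edge predicted at angle al, x'=+-100
c=np.array([510.8,291.8,0]);ex=np.array([.9925,-.122,0]);ey=np.array([.122,.9925,0])
for al in(100,80,60,45,30): 
  r=np.radians(al);print(al,[((proj("scene",c+x*ex+(99-54*np.cos(r))*ey+[0,0,37+54*np.sin(r)])-[150,195])*5).round(0).tolist() for x in(111,-111)])
```

```text
[520.93079273 382.69850394  43.33167324] tray -1.034805692830135 91.45272187690526 [0.22296839 0.43621436 0.55445063]
100 [[102.0, 122.0], [440.0, 404.0]]
80 [[134.0, 99.0], [471.0, 374.0]]
60 [[165.0, 86.0], [501.0, 354.0]]
45 [[185.0, 84.0], [519.0, 348.0]]
30 [[202.0, 88.0], [533.0, 348.0]]
```

View pics/s9.png

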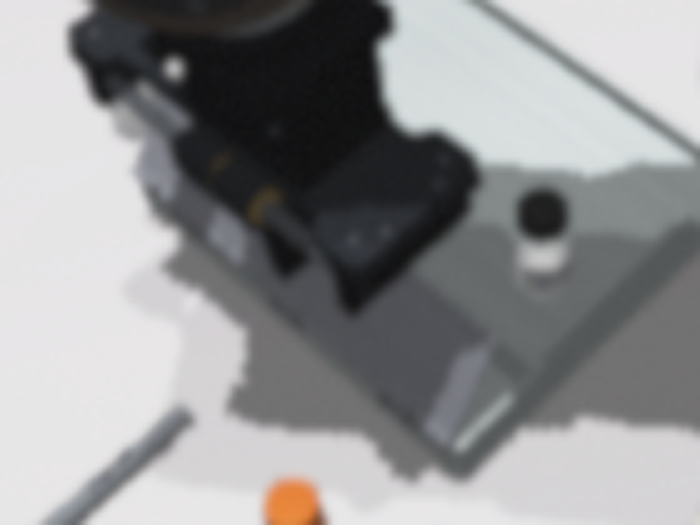

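The lid's near free corner is at (490,350), which puts the lid at about 60–65°, with the finger on its outer face at (288,272). The vial stands. I'll follow the arc down.

>>> move_arm --commands '[[[-0.12,-1.0,0],[0,0,0],0.0],[[-0.05,-0.5,-0.4],[0,0,0],0.0],[[-0.04,-0.4,-0.7],[0,0,0],0.0],[[-0.03,-0.3,-0.7],[0,0,0],0.0],[[-0.01,-0.1,-0.6],[0,0,0],0.0],[[0,0,0],[0,0,0],0.0]]'

```text
t: 14.8
eef_pos: [517.8, 360.0, 17.7]
tcp_rot: [-3.14, 0.001, 1.449]
ft_force: [-0.5, -0.2, 0.4]
opening: 0.005
grip_force: 0.0
```

>>> move_arm --commands '[[[0,0,-0.3],[0,0,0],0.0],[[0,0,-0.2],[0,0,0],0.0],[[0,0,0],[0,0,0],0.0]]'

```text
t: 15.1
eef_pos: [518.4, 360.6, 14.6]
tcp_rot: [3.141, -0.0, 1.45]
ft_force: [-1.7, -2.1, 6.3]
opening: 0.005
grip_force: 3.1
```

>>> move_arm --commands '[[[0,0,-0.1],[0,0,0],0.0],[[0,0,-0.1],[0,0,0],0.0],[[0,0,0],[0,0,0],0.0]]'

```text
t: 15.4
eef_pos: [518.5, 360.6, 14.3]
tcp_rot: [3.14, -0.001, 1.45]
ft_force: [-7.7, -4.0, 23.6]
opening: 0.002
grip_force: 12.0
```

Firm stop at 24 N with the tip about level with the platform. I'll lift off and retreat, then check the lid's edge numerically.

>>> move_arm --commands '[[[0,0,1],[0,0,0],0.0],[[0,0,4],[0,0,0],0.0],[[0,-1,4.5],[0,0,0],0.0],[[0.5,-4.5,1],[0,0,0],0.0],[[0.5,-4.8,0],[0,0,0],0.0],[[0.5,-4.8,0],[0,0,0],0.0],[[0.5,-4.8,0],[0,0,0],0.0],[[0,0,0],[0,0,0],0.0]]'

```text
t: 16.2
eef_pos: [538.9, 157.0, 117.3]
tcp_rot: [3.141, 0.0, 1.445]
ft_force: [0.8, 1.9, -0.5]
opening: 0.006
grip_force: 0.0
```

Run:
```python
from h import *
s=state();print(s["t"],s["eef_pos"],s["ft_force"]);caps(185,200,275,275)
c=np.array([510.8,291.8,0]);ex=np.array([.9925,-.122,0]);ey=np.array([.122,.9925,0])
g=read_camera("scene").max(2)
t=read_camera("top").max(2)
for n,im in(("scene",g),("top",t)):
  for x in(95,50,0,-50,-95):
    r=[]
    for y in range(30,112,3):
      u,v=proj(n,c+x*ex+y*ey+[0,0,38]);r.append(int(cv2.getRectSubPix(im,(1,1),(float(u),float(v)))[0,0]))
    print(n,x,r)
```

```text
16.2 [538.90492251 157.02184161 117.30364128] [ 0.77482218  1.89449445 -0.48432069]
939 (np.int32(33), np.int32(34)) [258.  237.9] tray -54.3 -14.3
scene 95 [213, 212, 206, 191, 173, 166, 169, 172, 172, 173, 173, 172, 171, 171, 170, 171, 171, 171, 172, 172, 170, 163, 147, 118, 101, 132, 182, 209]
scene 50 [211, 211, 207, 196, 178, 169, 171, 172, 171, 171, 172, 172, 171, 171, 172, 172, 171, 171, 171, 172, 170, 165, 154, 133, 101, 102, 138, 178]
scene 0 [208, 208, 205, 196, 179, 166, 166, 171, 171, 169, 170, 170, 170, 171, 171, 171, 169, 169, 169, 171, 169, 160, 148, 131, 100, 91, 124, 173]
scene -50 [205, 207, 207, 202, 186, 170, 167, 173, 174, 172, 172, 172, 172, 172, 173, 174, 172, 171, 171, 172, 173, 170, 157, 136, 107, 92, 112, 161]
scene -95 [204, 206, 207, 203, 189, 170, 164, 171, 176, 175, 174, 174, 174, 174, 174, 173, 172, 171, 172, 173, 174, 173, 165, 152, 121, 99, 125, 167]
top 95 [181, 182, 183, 172, 145, 130, 155, 172, 168, 169, 169, 168, 167, 167, 167, 167, 168, 167, 168, 168, 169, 170, 170, 169, 175, 178, 178, 177]
top 50 [181, 181, 182, 179, 155, 129, 158, 170, 170, 168, 168, 169, 169, 170, 168, 168, 168, 168, 167, 168, 170, 161, 152, 153, 161, 171, 179, 178]
top 0 [181, 181, 181, 183, 161, 133, 149, 166, 171, 168, 167, 168, 167, 168, 169, 169, 168, 166, 166, 167, 169, 163, 146, 136, 146, 167, 179, 178]
top -50 [181, 181, 182, 183, 164, 131, 137, 163, 173, 172, 169, 170, 170, 170, 170, 171, 170, 168, 167, 169, 170, 169, 159, 150, 155, 171, 179, 178]
top -95 [181, 182, 182, 183, 174, 154, 142, 163, 175, 174, 173, 173, 173, 171, 170, 171, 171, 169, 169, 170, 171, 167, 158, 149, 150, 163, 177, 179]
```

```bash
python3 -c "
from h import *
print(env.job_done())"
```

```text
the job is handed in; nothing more can be done
None
```

I swept all three caps into the trough, folded the lid down to a firm stop (24 N, level in both camera views), left the vial standing in place, and handed the job in at about 16 s; no verdict came back.

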